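# Clear the dish and stand the spray nozzle in the pull-out tray

### The job

The grey dish of wash tablets is blocking the pull-out tray: first slide it along the bench, without lifting it or spilling tablets, until it stands on the round cork mat with no part of it overhanging. Then pull the tray all the way out and stand the steel spray nozzle in it, upright on its wide face, and leave the tray out so that the nozzle can dry. Do not disturb the jar, the tub or the peg basket.

Things in the scene. Friction and masses are not known exactly. Their poses are not given: they have to be found in the camera images.
- dish: grey ceramic dish, round and open, loose, about 0.4 kg; 110 mm outer diameter with straight upright sides (foot 90 mm, full width from 8 mm up), 34 mm high, wall 5 mm, inner floor 6 mm up; origin at the centre of its underside. It starts just in front of (on the robot's side of) the tray.
- tablet0: one of three loose white wash tablets lying in the dish, 28 x 22 x 12 mm; origin at the centre of its underside
- tablet1: one of three loose white wash tablets lying in the dish, 28 x 22 x 12 mm; origin at the centre of its underside
- tablet2: one of three loose white wash tablets lying in the dish, 28 x 22 x 12 mm; origin at the centre of its underside
- mat: round cork mat, 150 mm diameter, about 1 mm thick, lying flat on the bench, fixed, to the left or right of the tray; nothing catches on its edge. Origin at its centre on the bench.
- riser: low white laminate shelf unit fixed on the bench, 200 mm deep (x) x 240 mm wide (y) x 75 mm high, top board 15 mm thick; the tray slides out from under it. Origin at the centre of its underside; its own -x axis points out of its front towards the robot: the direction in which the tray pulls out.
- tray (a joint): how far the grey plastic tray is pulled out of the riser, m: 0 is shut, 0.13 is fully out (stop). It stays where it is left (about 2 N friction). The tray is 245 mm long, 200 mm wide, open on top, walls from 6 to 50 mm above the bench, side walls 6 mm thick; it has no handle, but its front wall stands 50 mm in front of the riser even when shut.
- tray_front (a point): middle of the top edge of the tray's front wall, 50 mm above the bench, moves with the tray; the wall is 8 mm thick, 200 mm wide and can be pinched from above (42 mm free behind it when shut). Axes as the riser's.
- tray_floor (a point): point on the tray's inner floor (12 mm above the bench), 76 mm behind tray_front on the tray's centre line, moves with the tray; the middle of the free part when the tray is out. Axes as the riser's.
- nozzle: stainless steel spray nozzle head, loose, 0.18 kg, round, standing on its wide spray face: 56 mm diameter at the bottom 10 mm, tapering to a straight 32 mm diameter neck from 30 mm up to its top at 85 mm. Origin at the centre of its face (underside), z along its axis.
- jar: bystander: clear glass jar with a steel screw lid, 84 mm diameter, 90 mm high; origin at the centre of its underside
- tub: bystander: white plastic tub with a grey lid, 64 mm diameter, 86 mm high; origin at the centre of its underside
- basket: bystander: blue plastic peg basket, 160 (x) x 150 (y) x 85 mm high, full of wooden pegs; origin at the centre of its underside
Not all that is in view belongs to the job. What is shaped like the nozzle but purple is not meant.

How it is judged (in metres and radians):
On the way, in this order (a step that is already met when the one before it is completed fails the run):
1. the dish stands on the mat, no part overhanging, with its tablets (horizontal distance between dish and mat below 0.02 m), for 0.2 s.
2. with the dish on the mat, the tray is pulled all the way out (horizontal distance between dish and mat below 0.02 m and value of joint tray above 0.115 m), for 0.2 s.
At the end, for the whole second after the job is handed in: The dish stands flat on the mat, its centre within 20 mm of the mat's centre (so nothing overhangs), all three tablets in it; the tray is at least 115 mm of its 130 mm out; the nozzle stands upright (within 0.15 rad) on its face on the tray's floor; dish and nozzle are at rest (under 0.02 m/s) (all of step 2 and angle between dish's own z axis and vertical below 0.1 rad and x of nozzle in the frame of tray_floor between -0.075 and 0.1 m and y of nozzle in the frame of tray_floor between -0.095 and 0.095 m and z of nozzle in the frame of tray_floor between -0.006 and 0.008 m and angle between nozzle's own z axis and vertical below 0.15 rad and linear speed of each of dish, nozzle below 0.02 m/s and horizontal distance between each of tablet0, tablet1, tablet2 and dish below 0.052 m); the robot touches nothing.
It fails at once if the dish is lifted (8 mm or more) or tipped (0.2 rad or more) (height (world z) of dish above 0.008 m or angle between dish's own z axis and vertical above 0.2 rad).
It fails at once if a tablet leaves the dish (horizontal distance between any of tablet0, tablet1, tablet2 and dish above 0.056 m).
It fails at once if the glass jar is moved by more than 15 mm (distance of jar from where it was at the start of the episode above 0.015 m).
It fails at once if the white tub is moved by more than 15 mm (distance of tub from where it was at the start of the episode above 0.015 m).
It fails at once if the peg basket is moved by more than 15 mm (distance of basket from where it was at the start of the episode above 0.015 m).
It also fails if it takes over 72 s, if anything falls off the work surface, if the arm or the gripper's body presses on something with over 40 N, if the wrist force passes 120 N, or if a joint passes its speed limit or range.

### The arm

A 6-joint arm with a two-finger parallel gripper is mounted at the origin on the work surface. World frame = base frame: x ahead of the robot, y to its left, z up, the work surface at z = 0. Lengths are in mm, angles in rad, forces in N, time in s.
With the tool pointing down it reaches from about 350 to 975 mm from the base axis. Payload 7.1 kg.
Tool frame: the origin (TCP) lies midway between the tips of the shut fingers; the grasp point (between the pads) lies 19 mm behind it; z points along the fingers, y is the line along which they close (so a half turn about z gives the same grasp; the last joint's range is limited). The gripper opens to 88 mm and grips with 3 to 60 N. Pads are 20 mm wide; open, the fingers measure 115 mm over their backs; the gripper's body (75 mm by 178 mm) begins 61 mm behind the grasp point.
Start: joints at [1.108, 0.423, 1.63, -0, 1.089, -0.019], TCP at [268.326, 564.451, 194.875] pointing down, gripper open.
Joint ranges: [-3, 3], [-0.9, 2.11], [0.09, 2.58], [-1.31, 4.45], [0.11, 2.69], [-2.54, 2.54]. Speed limits (rad/s): [2.39, 2.39, 3.01, 3.14, 3.14, 3.14].

### API

Orientations are given as a rotation vector (axis times angle).
In Python, from workcell import get_obs, get_image, camera_params, close_job gives the robot as it stands.
- The arm moves only by the shell command python3 -m creep 'ROWS' [OPENING]. ROWS is a JSON object of lists of equal length, an entry for each row: "delta_pos": the shift along the tool's x, y, z in m, a list of three; "twist": the turn, a rotation vector about the tool's x, y, z in degrees, a list of three. A call has 1 to 20 rows; each row shifts and turns the commanded pose from where the row before left it, along the tool's axes as they then stand; what a row does not reach is not made up. A row lasts 1/12 s, in which the tool goes at most 41.7 mm and 7.16 degrees, less where a joint would pass 70% of its speed; a pose out of reach is approached as far as the arm can. A call with a gripper value outside its range is refused whole. OPENING is the opening, from 0 (shut) to 1 (fully open), set as the call begins (- or left out, the last holds). The fingers move at their own pace and stop on an object; the grip force is fixed at half the most. Time passes only in rows, so rows that do not move let the fingers close. It gives the time, the measured TCP pose, the force, the opening and the grip force at its end, in the units of the state.
- get_obs(): the state, without advancing time (a new reading comes with each control period).
- get_image(name): name is "side" or "top" or "wrist"; returns (picture, depth): 480x640x3 uint8, red, green, blue; 480x640 float32, mm along the optical axis (not along the pixel's ray), 0 where there is no reading.
- camera_params(name): a dict with "camera_matrix" (3x3 intrinsics, pixels), "k1" (the pictures are not rectified: a ray, as slopes to the right and down, at radius r is drawn at 1 + k1 r^2 times it, then the intrinsics apply), "extrinsics" (4x4, takes a point from camera to world coordinates). Camera axes: x right, y down, z forward; pixel columns grow to the right and rows downward; lengths in mm; the calibration is good to about 2 mm. A picture is of the moment at which its call begins: read the wrist's pose just before it. camera_params takes no time and is no camera call; for the wrist camera it gives the pose at the moment of the call.
- close_job(): hands the job in; it is judged then, once.
The state is a dict: "t": time; "qpos": joint angles; "qvel": joint speeds; "joint_torque": joint torques, N m; "ee_pos": TCP position; "orientation": TCP orientation; "ft_force": force on the tool from outside, world axes, zero at the start; "moment": the same for the moment, N m; "width": finger opening in mm; "grasp_force": force on a finger pad.
Only numpy, scipy, OpenCV 4.12 (cv2) and the standard library are available. Lean on these libraries where they do the work, as an engineer would, in place of code of your own. Each camera call takes 0.05 s, during which the arm holds its last target. There are 200 camera calls.

## Working session

There is one attempt and no reset: what is moved stays moved. The work goes in short steps, Python scripts to look and compute and a shell command to move; the robot and the scene stay as the last step left them, time stands still between calls to the robot, and variables do not carry over. Pictures are saved under pics/ and viewed, at most 10 in all, crops included, and the job is handed in when it is done.

```bash
mkdir -p pics; cat > h.py <<'E'
import numpy as np, cv2
from workcell import get_obs, get_image, camera_params
def cloud(name):
    p=camera_params(name); im,d=get_image(name)
    K=np.array(p["camera_matrix"],float); k1=p["k1"]
    v,u=np.mgrid[0:480,0:640]
    pts=np.stack([u.ravel(),v.ravel()],1).astype(float).reshape(-1,1,2)
    n=cv2.undistortPoints(pts,K,np.array([k1,0,0,0,0.])).reshape(480,640,2)
    T=np.array(p["extrinsics"])
    P=np.dstack([n[...,0]*d,n[...,1]*d,d])@T[:3,:3].T+T[:3,3]
    P[d==0]=np.nan
    return im,d,P
def save(fn,im): cv2.imwrite("pics/"+fn,cv2.cvtColor(im,cv2.COLOR_RGB2BGR))
E
python3 - <<'E'
from h import *
for n in ("top","side"):
    im,d,P=cloud(n); save(n+"0.png",im); np.savez(n+"0.npz",im=im,P=P)
    print(n,np.array(camera_params(n)["extrinsics"]).round(2).tolist())
o=get_obs(); print(o["t"],o["ee_pos"],o["orientation"],o["width"])
E
```

```text
top [[-0.03, -1.0, 0.07, 522.13], [-1.0, 0.03, 0.0, 75.27], [-0.01, -0.07, -1.0, 1491.3], [0.0, 0.0, 0.0, 1.0]]
side [[0.9, -0.25, 0.35, 255.46], [-0.43, -0.56, 0.71, -668.65], [0.02, -0.79, -0.61, 699.34], [0.0, 0.0, 0.0, 1.0]]
0.1 [268.08324978 563.95439015 194.15757219] [-6.91240107e-01 -3.06427680e+00  2.23363013e-03] 87.86332070739073
```

View pics/top0.png

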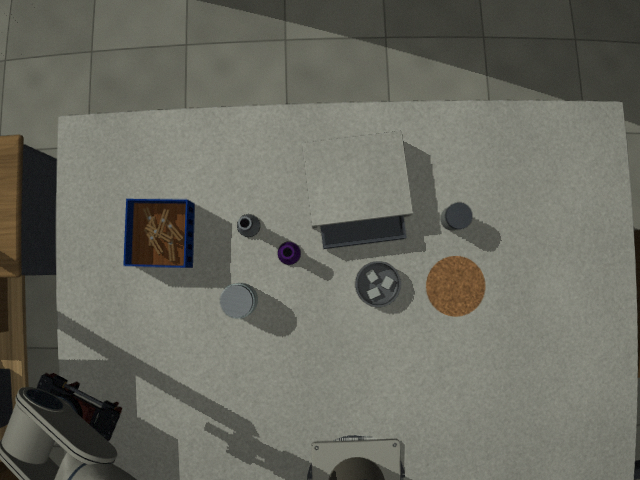

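View pics/side0.png

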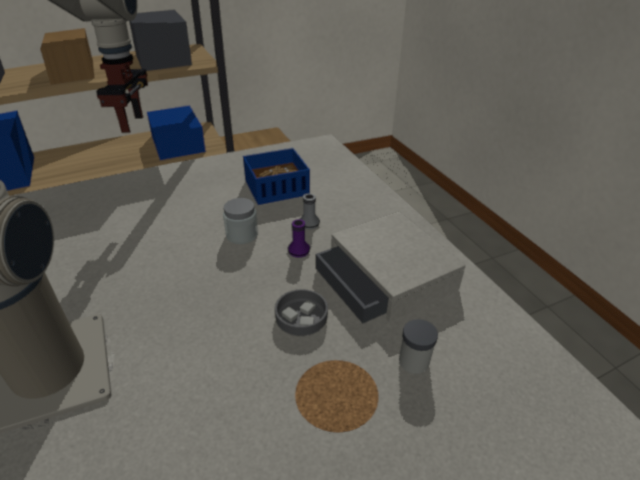

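The top view shows the dish with its three tablets at (377,284), the mat at (456,286), the tray front at about (363,242) under the riser, the tub at (457,216), the jar at (238,300) and the basket at (159,233).

Nozzle candidates in the top view: grey steel at (248,225) and purple at (289,253). The grey one fits "steel", so I'll confirm it with a crop and measure everything.

```bash
python3 - <<'E'
from h import *
z=np.load("top0.npz"); im,P=z["im"],z["P"]; Z=P[...,2]
s=np.load("side0.npz")
a=cv2.resize(im[190:330,200:360],None,fx=2.5,fy=2.5,interpolation=cv2.INTER_CUBIC)
b=cv2.resize(s["im"][180:270,260:360],None,fx=3.5,fy=3.5,interpolation=cv2.INTER_CUBIC)
h=max(a.shape[0],b.shape[0]); c=np.zeros((h,a.shape[1]+b.shape[1],3),np.uint8); c[:a.shape[0],:a.shape[1]]=a; c[:b.shape[0],a.shape[1]:]=b
save("noz.png",c)
def roi(P,x,y,r): 
    m=np.zeros(P.shape[:2],bool); m[y-r:y+r,x-r:x+r]=1; return m
def circ(name,x,y,r,lo,hi,P=P):
    m=roi(P,x,y,r)&(P[...,2]>lo)&(P[...,2]<hi)
    q=P[m][:,:2].astype(np.float32); cc,rr=cv2.minEnclosingCircle(q)
    print(name,"n",len(q),"mean",q.mean(0).round(1),"circ",np.round(cc,1),round(rr,1),"zmed",np.median(P[m][:,2]).round(1))
print("bench z",np.nanmedian(Z[330:400,400:550]).round(1))
circ("dish",377,284,28,24,45); circ("nozzle",248,225,14,70,95); circ("purple",289,253,14,70,95)
circ("jar",238,300,24,75,105); circ("tub",457,216,22,70,100); circ("noztop low",248,225,16,20,95)
hsv=cv2.cvtColor(im,cv2.COLOR_RGB2HSV)
m=roi(P,456,286,40)&(hsv[...,1]>90); q=P[m][:,:2].astype(np.float32); print("mat",q.mean(0),cv2.minEnclosingCircle(q))
m=roi(P,357,185,65)&(Z>60)&(Z<90); q=P[m][:,:2].astype(np.float32); print("riser",cv2.minAreaRect(q),np.median(Z[m]),cv2.boxPoints(cv2.minAreaRect(q)).round(1).tolist())
m=roi(P,363,230,50)&(Z>42)&(Z<58); q=P[m][:,:2].astype(np.float32); r=cv2.minAreaRect(q);print("tray rim",len(q),r,cv2.boxPoints(r).round(1).tolist())
m=roi(P,159,233,40)&(Z>75)&(Z<100); q=P[m][:,:2].astype(np.float32); r=cv2.minAreaRect(q);print("basket",cv2.boxPoints(r).round(1).tolist())
PS=s["P"]
for n,x,y,r,lo,hi in [("dish",301,312,35,26,45),("nozzle",310,210,20,75,95),("purple",298,235,18,75,95),("tub",420,340,30,80,100)]: circ("side "+n,x,y,r,lo,hi,PS)
E
```

```text
bench z 0.2
dish n 312 mean [490.1 -66.3] circ [491.1 -64.7] 55.3 zmed 33.8
nozzle n 170 mean [642.9 245.1] circ [643.4 245.7] 17.0 zmed 84.8
purple n 164 mean [572.5 147.5] circ [572.5 147.7] 16.7 zmed 84.6
jar n 849 mean [462.6 268.2] circ [462.1 267.9] 40.2 zmed 89.8
tub n 584 mean [ 644.8 -254.4] circ [ 646.2 -255.4] 33.1 zmed 86.0
noztop low n 263 mean [640.8 242.4] circ [640.5 247.2] 24.3 zmed 82.2
mat [nan nan] ((479.45904541015625, -260.1768493652344), 75.69822692871094)
riser ((716.0469970703125, 3.236968994140625), (248.19569396972656, 293.71221923828125), 5.832602024078369) 74.72523371908869 [[577.7000122070312, 136.6999969482422], [607.5, -155.5], [854.4000244140625, -130.1999969482422], [824.5999755859375, 161.89999389648438]]
tray rim 405 ((584.2123413085938, -34.984214782714844), (120.19319152832031, 233.06053161621094), 5.570215225219727) [[513.0999755859375, 75.19999694824219], [535.7000122070312, -156.8000030517578], [655.2999877929688, -145.10000610351562], [632.7000122070312, 86.80000305175781]]
basket [[542.5, 386.29998779296875], [702.4000244140625, 378.6000061035156], [709.7000122070312, 531.7999877929688], [549.7999877929688, 539.5]]
side dish n 551 mean [496.9 -65.3] circ [516.2 -49.3] 86.2 zmed 32.1
side nozzle n 235 mean [602.2 186.5] circ [606.3 195.4] 77.3 zmed 84.6
side purple n 135 mean [571.  143.3] circ [571.6 147.6] 18.3 zmed 84.5
side tub n 792 mean [ 645.  -258.6] circ [ 646.8 -257.1] 32.5 zmed 86.2
```

View pics/noz.png

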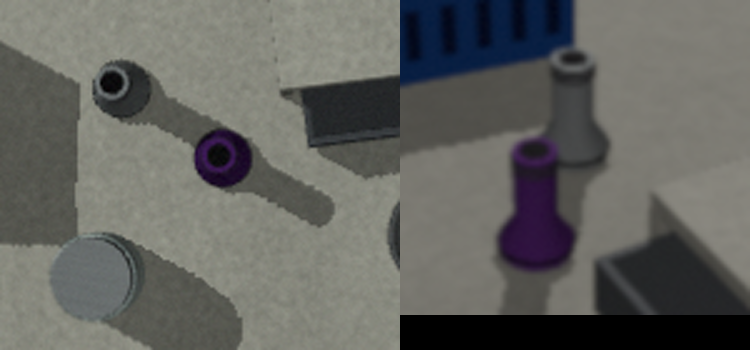

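The crop confirms the steel-grey nozzle at top (248,225) / side (310,210), world about (643,245). The one at (289,253) is clearly purple and is not the one meant. I'll refine the tray, mat and tablet positions and make the first move, to above the dish's free +y rim.

```bash
cat >> h.py <<'E'
def st(tx=None,ty=None,tz=None):
    from scipy.spatial.transform import Rotation as R
    o=get_obs(); M=R.from_rotvec(o["orientation"]).as_matrix(); p=np.array(o["ee_pos"])
    print("t %.2f pos"%o["t"],p.round(1),"yaw_y %.2f tilt %.2f"%(np.degrees(np.arctan2(M[1,1],M[0,1])),np.degrees(np.arccos(min(1,-M[2,2])))),"F",np.round(o["ft_force"],1),"w %.1f g %.1f q6 %.2f"%(o["width"],o["grasp_force"],o["qpos"][5]))
    if tx is not None: print("tool delta mm",(M.T@(np.array([tx,ty,tz])-p)).round(1))
E
python3 - <<'E'
from h import *
z=np.load("top0.npz"); im,P=z["im"],z["P"]; Z=P[...,2]; hsv=cv2.cvtColor(im,cv2.COLOR_RGB2HSV)
def comp(m,x,y):
    n,l,s,_=cv2.connectedComponentsWithStats(m.astype(np.uint8)); r=l==l[y,x]; return P[r&np.isfinite(Z)]
m=np.zeros(Z.shape,bool); m[246:326,416:496]=1
q=comp(m&(hsv[...,1]>90),456,286)[:,:2].astype(np.float32); print("mat",q.mean(0),cv2.minEnclosingCircle(q))
q=comp((Z>68)&(Z<82),357,180)[:,:2].astype(np.float32); r=cv2.minAreaRect(q); print("riser",r,cv2.boxPoints(r).round(1).tolist())
m=np.zeros(Z.shape,bool); m[215:255,312:415]=1
q=P[m&(Z>44)&(Z<56)]; 
# tray frame fit
th=np.radians(5.6); print(len(q))
for lo,hi in [(60,75)]: pass
r=cv2.minAreaRect(q[:,:2].astype(np.float32)); print("rim",r,cv2.boxPoints(r).round(1).tolist())
m=np.zeros(Z.shape,bool); m[258:310,352:404]=1
n,l,s,c=cv2.connectedComponentsWithStats((m&(hsv[...,2]>150)&(Z<26)&(Z>10)).astype(np.uint8))
for i in range(1,n):
    if s[i,4]>20: print("tab",s[i,4],P[l==i].mean(0).round(1))
E
python3 -m creep '{"delta_pos":[[0,0,0],[0,0,0],[0,0,0],[0,0,0],[-0.0139,-0.0361,0],[-0.0139,-0.0361,0],[-0.0139,-0.0361,0],[-0.0139,-0.0361,0],[-0.0139,-0.0361,0],[-0.0139,-0.0361,0],[-0.0139,-0.0361,0],[-0.0139,-0.0361,0],[-0.0139,-0.0361,0],[-0.0139,-0.0361,0],[-0.0139,-0.0361,0],[-0.0139,-0.0361,0],[-0.0139,-0.0361,0],[-0.0139,-0.0361,0],[-0.0139,-0.0361,0],[-0.0139,-0.0361,0]],"twist":[[0,0,-6.35],[0,0,-6.35],[0,0,-6.35],[0,0,-6.35],[0,0,0],[0,0,0],[0,0,0],[0,0,0],[0,0,0],[0,0,0],[0,0,0],[0,0,0],[0,0,0],[0,0,0],[0,0,0],[0,0,0],[0,0,0],[0,0,0],[0,0,0],[0,0,0]]}'
python3 -c "from h import *; st(490.5,-13,110)"
```

```text
mat [ 478.61902 -258.5518 ] ((479.45904541015625, -260.1768493652344), 75.69822692871094)
riser ((742.6675415039062, -20.474472045898438), (200.94435119628906, 239.94261169433594), 5.535302639007568) [[631.0999755859375, 89.19999694824219], [654.2000122070312, -149.60000610351562], [854.2000122070312, -130.1999969482422], [831.0999755859375, 108.5999984741211]]
380
rim ((615.7182006835938, -23.494056701660156), (55.248268127441406, 216.30494689941406), 5.570216178894043) [[577.7000122070312, 81.5], [598.7000122070312, -133.8000030517578], [653.7000122070312, -128.5], [632.7000122070312, 86.80000305175781]]
t: 1.77
ee_pos: [490.5, -15.2, 194.8]
orientation: [-0.001, -3.141, -0.0]
ft_force: [0.6, 0.8, 0.5]
width: 87.8
grasp_force: 0.0
t 1.77 pos [490.5 -15.2 194.8] yaw_y 89.96 tilt 0.02 F [0.6 0.8 0.5] w 87.8 g 0.0 q6 -1.63
tool delta mm [-0.   2.2 84.8]
```

The riser is at yaw 5.5°, with the tray front at about (593,-35), and the mat is at (479,-260). I'll narrow the fingers, descend to a hover, and find the tablets with the wrist camera.

```bash
python3 -m creep '{"delta_pos":[[0,0.0022,0.02],[0,0,0.02],[0,0,0.02],[0,0,0.025],[0,0,0]],"twist":[[0,0,0],[0,0,0],[0,0,0],[0,0,0],[0,0,0]]}' 0.18
python3 - <<'E'
from h import *
st(490.5,-13,13)
z=np.load("top0.npz"); im,P=z["im"],z["P"]; Z=P[...,2]; hsv=cv2.cvtColor(im,cv2.COLOR_RGB2HSV)
m=np.zeros(Z.shape,bool); m[268:302,360:396]=1
print("V pct",np.percentile(hsv[...,2][m],[5,50,80,95]))
n,l,s,c=cv2.connectedComponentsWithStats((m&(hsv[...,2]>130)).astype(np.uint8))
for i in range(1,n):
    if s[i,4]>15: q=P[l==i]; print("tab",s[i,4],q.min(0).round(1),q.max(0).round(1))
im,d,P=cloud("wrist"); save("w1.png",im)
Z=P[...,2]; m=(Z>29)&(Z<40)&(np.abs(P[...,0]-490)<75)&(np.abs(P[...,1]+65)<75)
q=P[m][:,:2].astype(np.float32); print("wrist dish",cv2.minEnclosingCircle(q),q.mean(0),len(q))
E
```

```text
t: 2.18
ee_pos: [487.2, -11.1, 106.2]
orientation: [-0.002, -3.134, -0.001]
ft_force: [-0.9, -0.1, -0.6]
width: 58.0
grasp_force: 0.0
t 2.18 pos [487.2 -11.1 106.2] yaw_y 89.94 tilt 0.41 F [-0.9 -0.1 -0.6] w 58.0 g 0.0 q6 -1.62
tool delta mm [-4.  -1.9 93.1]
V pct [ 48.  73. 116. 140.]
tab 57 [497.7 -61.6  10.8] [519.6 -42.2  23.8]
tab 79 [ 479.4 -100.     7.5] [506.3 -75.5  30.3]
tab 80 [456.8 -67.6  10.3] [480.7 -40.9  27.4]
wrist dish ((492.064208984375, -64.29777526855469), 54.99853515625) [484.78543  -63.615753] 3146
```

View pics/w1.png

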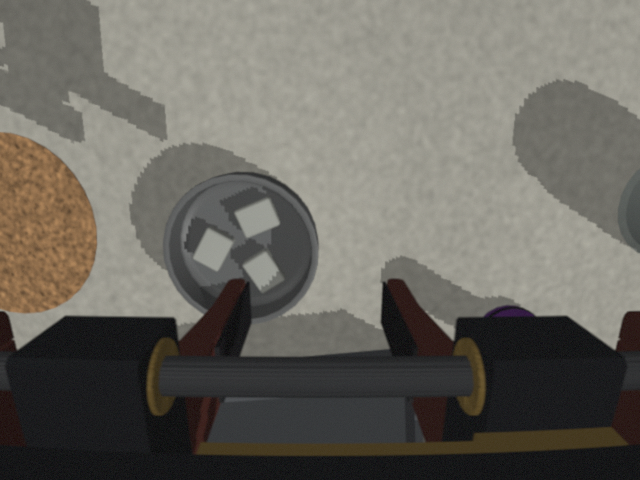

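The wrist picture shows the dish at (242,245) with all tablets clear of its +y rim, which is where the fingers will go. The wall centre there is about (491.5,-12).

```bash
python3 -m creep '{"delta_pos":[[0,0,0],[0,0,0],[0,0,0.007],[0,0,0.007],[0,0,0.007],[0,0,0.007],[0,0,0.007],[0,0,0.007],[0,0,0.007],[0,0,0],[0,0,0]],"twist":[[0,0,0],[0,0,0],[0,0,0],[0,0,0],[0,0,0],[0,0,0],[0,0,0],[0,0,0],[0,0,0],[0,0,0],[0,0,0]]}' 0.18
python3 -c "from h import *; st(491.5,-12,14)"
```

```text
t: 3.15
ee_pos: [490.0, -11.0, 60.3]
orientation: [-0.001, -3.14, -0.0]
ft_force: [0.8, -0.3, 0.1]
width: 15.7
grasp_force: 0.0
t 3.15 pos [490.  -11.   60.3] yaw_y 89.97 tilt 0.07 F [ 0.8 -0.3  0.1] w 15.7 g 0.0 q6 -1.62
tool delta mm [-1.5 -1.  46.3]
```

```bash
python3 -m creep '{"delta_pos":[[-0.0015,-0.001,0.006],[0,0,0.008],[0,0,0.008],[0,0,0.008],[0,0,0.006],[0,0,0.005],[0,0,0.005],[0,0,0],[0,0,0]],"twist":[[0,0,0],[0,0,0],[0,0,0],[0,0,0],[0,0,0],[0,0,0],[0,0,0],[0,0,0],[0,0,0]]}'
python3 -m creep '{"delta_pos":[[0,0,0],[0,0,0],[0,0,0],[0,0,0],[0,0,0],[0,0,0]],"twist":[[0,0,0],[0,0,0],[0,0,0],[0,0,0],[0,0,0],[0,0,0]]}' 0
python3 -c "from h import *; st(479,-208,14)"
```

```text
t: 3.9
ee_pos: [491.8, -12.0, 14.6]
orientation: [-0.001, -3.141, -0.0]
ft_force: [-0.2, 0.7, -0.2]
width: 15.7
grasp_force: 0.0
t: 4.4
ee_pos: [492.0, -12.1, 15.0]
orientation: [0.001, 3.141, -0.0]
ft_force: [0.2, 0.7, -0.3]
width: 0.4
grasp_force: 0.0
t 4.40 pos [492.  -12.1  15. ] yaw_y 89.97 tilt 0.01 F [ 0.2  0.7 -0.3] w 0.4 g 0.0 q6 -1.62
tool delta mm [  12.9 -195.9    1. ]
```

The fingers shut on nothing, so I'll look before moving.

```bash
python3 - <<'E'
from h import *
im,d,P=cloud("wrist"); im2,d2,P2=cloud("side")
c=np.zeros((480,800,3),np.uint8); c[:360,:480]=cv2.resize(im,(480,360)); c[:320,480:]=cv2.resize(im2[250:370,240:360],(320,320)); save("w2.png",c)
Z=P[...,2]; m=(Z>29)&(Z<38)&(np.abs(P[...,0]-490)<70)&(np.abs(P[...,1]+65)<70)
q=P[m][:,:2].astype(np.float32); print(cv2.minEnclosingCircle(q),len(q))
im,d,P=cloud("top");Z=P[...,2]; m=np.zeros(Z.shape,bool); m[256:312,349:405]=1
m&=(Z>24)&(Z<40); q=P[m][:,:2].astype(np.float32); print(cv2.minEnclosingCircle(q),len(q))
E
```

```text
((491.8102722167969, -64.47444152832031), 55.14577102661133) 4998
((537.033447265625, -63.22132873535156), 28.768327713012695) 50
```

View pics/w2.png

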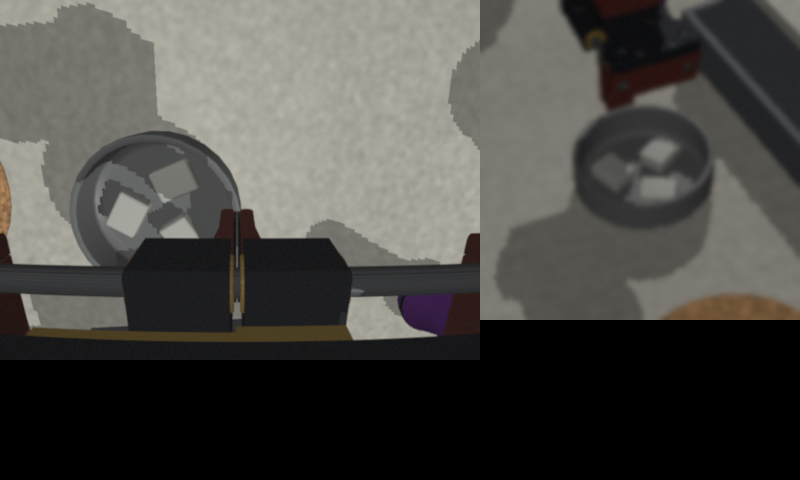

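Wrist crop: the closed fingers are at (240,215), right at the dish's +y rim, yet no wall is gripped. Side crop: the dish is intact and all three tablets are in it. I'll check the true fingertip height with depth.

```bash
python3 - <<'E'
from h import *
st()
for n,(y0,y1,x0,x1) in {"side":(250,300,270,330),"wrist":(270,325,280,350)}.items():
    im,d,P=cloud(n); hsv=cv2.cvtColor(im,cv2.COLOR_RGB2HSV); m=np.zeros(d.shape,bool); m[y0:y1,x0:x1]=1
    m&=(hsv[...,1]>90)&((hsv[...,0]<15)|(hsv[...,0]>170))&np.isfinite(P[...,2])
    q=P[m]; print(n,len(q)); q=q[np.argsort(q[:,2])]; print(q[::max(1,len(q)//10)].round(0).tolist())
E
```

```text
t 4.55 pos [492.  -12.1  14.9] yaw_y 89.97 tilt 0.00 F [0.4 0.3 0.8] w 0.0 g 0.0 q6 -1.62
side 463
[[496.0, -19.0, 46.0], [514.0, -92.0, 125.0], [514.0, -93.0, 130.0], [474.0, -92.0, 133.0], [458.0, -91.0, 138.0], [521.0, -99.0, 147.0], [506.0, -100.0, 150.0], [473.0, -100.0, 155.0], [492.0, -53.0, 167.0], [491.0, -52.0, 172.0], [476.0, -53.0, 180.0]]
wrist 1460
[[480.0, -18.0, 43.0], [480.0, -17.0, 50.0], [480.0, -10.0, 55.0], [480.0, -14.0, 60.0], [480.0, -4.0, 64.0], [480.0, -4.0, 67.0], [480.0, -8.0, 71.0], [480.0, -21.0, 74.0], [480.0, -14.0, 77.0], [480.0, -19.0, 80.0]]
```

Depth puts the visible fingertips at z≈43, above the 34 mm rim, although the reported TCP z is 15. That is a z offset of about 28 mm, and it fits with closing on nothing at zero force. I'll reopen, descend cautiously and check force and height again.

```bash
python3 -m creep '{"delta_pos":[[0,0,0],[0,0,0],[0,0,0],[0,0,0],[0,0,0.004],[0,0,0.004],[0,0,0.004],[0,0,0]],"twist":[[0,0,0],[0,0,0],[0,0,0],[0,0,0],[0,0,0],[0,0,0],[0,0,0],[0,0,0]]}' 0.18
python3 - <<'E'
from h import *
st()
im,d,P=cloud("wrist"); hsv=cv2.cvtColor(im,cv2.COLOR_RGB2HSV); Z=P[...,2]
m=(np.abs(P[...,0]-490)<14)&(P[...,1]>-45)&(P[...,1]<20)&(Z>5)&(Z<90); m[:230]=0
red=m&(hsv[...,1]>90)&((hsv[...,0]<15)|(hsv[...,0]>170))
q=P[red]; 
for s in (q[q[:,1]<-12],q[q[:,1]>-12]): print(len(s),s.min(0).round(0),s.max(0).round(0),np.percentile(s[:,2],[1,5,20]).round(1))
c=cv2.resize(im[200:360,200:440],(720,480),interpolation=cv2.INTER_CUBIC); save("w3.png",c)
E
```

```text
t: 5.32
ee_pos: [491.3, -12.0, 2.0]
orientation: [-0.001, -3.14, -0.0]
ft_force: [0.1, -0.2, -0.1]
width: 15.7
grasp_force: 0.0
t 5.32 pos [491.3 -12.    2. ] yaw_y 89.97 tilt 0.08 F [ 0.1 -0.2 -0.1] w 15.7 g 0.0 q6 -1.62
1153 [479. -29.  31.] [500. -21.  90.] [32.1 35.8 46.5]
1143 [479.  -3.  31.] [500.   5.  90.] [32.7 36.7 47.1]
```

View pics/w3.png

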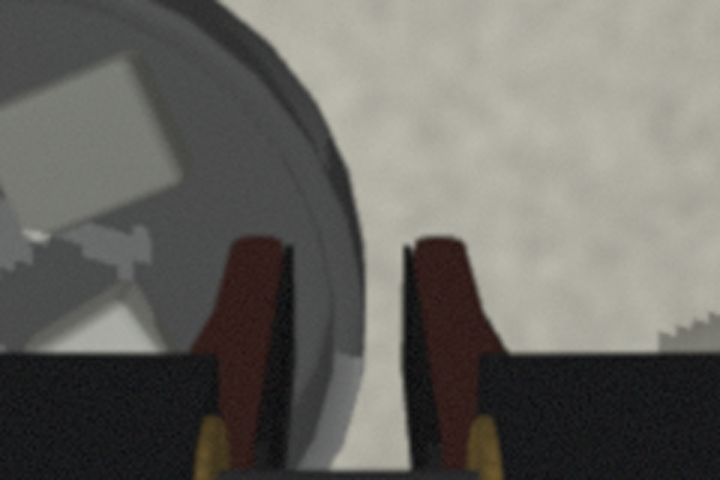

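The crop shows the two fingers straddling the rim, inner finger at (260,240) and outer at (440,240), clear of the tablets. The tips are at z≈31 for a reading of 2, so the true height is the reading plus 29. I'll descend 16 mm and close.

```bash
python3 -m creep '{"delta_pos":[[0,0,0.004],[0,0,0.004],[0,0,0.004],[0,0,0.003],[0,0,0],[0,0,0]],"twist":[[0,0,0],[0,0,0],[0,0,0],[0,0,0],[0,0,0],[0,0,0]]}'
python3 -m creep '{"delta_pos":[[0,0,0],[0,0,0],[0,0,0],[0,0,0],[0,0,0]],"twist":[[0,0,0],[0,0,0],[0,0,0],[0,0,0],[0,0,0]]}' 0
python3 -c "from h import *; st(479,-208,-14)"
```

```text
t: 5.87
ee_pos: [491.7, -12.1, -12.4]
orientation: [-0.001, -3.141, -0.0]
ft_force: [-0.4, 0.0, -0.6]
width: 16.1
grasp_force: 0.0
t: 6.28
ee_pos: [492.1, -12.1, -12.0]
orientation: [0.001, 3.141, -0.0]
ft_force: [0.5, 0.8, -0.8]
width: 4.8
grasp_force: 30.1
t 6.28 pos [492.1 -12.1 -12. ] yaw_y 89.98 tilt 0.02 F [ 0.5  0.8 -0.8] w 4.8 g 30.1 q6 -1.62
tool delta mm [  13.  -195.9    2. ]
```

The wall is gripped (4.8 mm, 30 N). Next I slide the dish by (-12.7, -195) mm.

```bash
python3 -m creep '{"delta_pos":[[0.0002,-0.003,0],[0.0004,-0.006,0],[0.0006,-0.009,0],[0.0008,-0.012,0],[0.0008,-0.012,0],[0.0008,-0.012,0],[0.0008,-0.012,0],[0.0008,-0.012,0],[0.0008,-0.012,0],[0.0008,-0.012,0],[0.0008,-0.012,0],[0.0008,-0.012,0],[0.0008,-0.012,0],[0.0008,-0.012,0],[0.0008,-0.012,0],[0.0008,-0.012,0],[0.0006,-0.009,0],[0.0004,-0.006,0],[0.0003,-0.004,0],[0.0001,-0.002,0]],"twist":[[0,0,0],[0,0,0],[0,0,0],[0,0,0],[0,0,0],[0,0,0],[0,0,0],[0,0,0],[0,0,0],[0,0,0],[0,0,0],[0,0,0],[0,0,0],[0,0,0],[0,0,0],[0,0,0],[0,0,0],[0,0,0],[0,0,0],[0,0,0]]}'
python3 -m creep '{"delta_pos":[[0,0,0],[0,0,0],[0,0,0]],"twist":[[0,0,0],[0,0,0],[0,0,0]]}'
python3 - <<'E'
from h import *
st(479,-207.5,-13)
for n in ("wrist","top"):
    im,d,P=cloud(n); Z=P[...,2]
    m=(Z>29)&(Z<38)&(np.abs(P[...,0]-480)<70)&(np.abs(P[...,1]+260)<70)
    q=P[m][:,:2].astype(np.float32); print(n,"dish",cv2.minEnclosingCircle(q),len(q))
    hsv=cv2.cvtColor(im,cv2.COLOR_RGB2HSV)
    m=(Z<4)&(Z>-3)&(hsv[...,1]>90)&(hsv[...,0]<25)&(np.abs(P[...,0]-480)<90)&(np.abs(P[...,1]+260)<90)
    q=P[m][:,:2].astype(np.float32); print(n,"mat",cv2.minEnclosingCircle(q),len(q))
E
```

```text
t: 7.95
ee_pos: [478.6, -208.0, -12.0]
orientation: [-0.002, -3.141, -0.0]
ft_force: [0.5, 5.8, 6.1]
width: 5.0
grasp_force: 30.1
t: 8.2
ee_pos: [478.6, -208.2, -12.1]
orientation: [-0.001, -3.142, 0.001]
ft_force: [-1.5, -1.8, 4.1]
width: 4.7
grasp_force: 30.2
t 8.20 pos [ 478.6 -208.2  -12.1] yaw_y 89.98 tilt 0.04 F [-1.5 -1.8  4.1] w 4.7 g 30.2 q6 -2.00
tool delta mm [-0.4  0.7  0.9]
wrist dish ((473.38568115234375, -255.63397216796875), 59.0501708984375) 7818
wrist mat ((473.23468017578125, -257.63885498046875), 74.19631958007812) 12460
top dish ((0.0, 0.0), 0.0) 0
top mat ((487.80181884765625, -255.73033142089844), 72.89248657226562) 275
```

```bash
python3 -m creep '{"delta_pos":[[0,0,0],[0,0,0],[0,0,0],[0,0,0]],"twist":[[0,0,0],[0,0,0],[0,0,0],[0,0,0]]}' 0.18
python3 -m creep '{"delta_pos":[[0,0,-0.006],[0,0,-0.012],[0,0,-0.016],[0,0,-0.02],[0,0,-0.03],[0,0,-0.03],[0,0,-0.03],[0,0,0]],"twist":[[0,0,0],[0,0,0],[0,0,0],[0,0,0],[0,0,0],[0,0,0],[0,0,0],[0,0,0]]}'
python3 - <<'E'
from h import *
st(570,-40,60)
for n in ("wrist","side"):
    im,d,P=cloud(n); Z=P[...,2]
    m=(Z>29)&(Z<38)&(np.abs(P[...,0]-480)<70)&(np.abs(P[...,1]+260)<70)
    q=P[m][:,:2].astype(np.float32); print(n,"dish",cv2.minEnclosingCircle(q),q.min(0),q.max(0),len(q))
    hsv=cv2.cvtColor(im,cv2.COLOR_RGB2HSV)
    m=(Z<6)&(Z>-5)&(hsv[...,1]>90)&(hsv[...,0]<25)&(np.abs(P[...,0]-480)<90)&(np.abs(P[...,1]+260)<90)
    q=P[m][:,:2].astype(np.float32); print(n,"mat",cv2.minEnclosingCircle(q),len(q))
    c=im if n=="side" else im
    save(n+"4.png",c)
E
```

```text
t: 8.63
ee_pos: [478.6, -206.9, -12.4]
orientation: [-0.001, -3.141, -0.0]
ft_force: [-0.2, 0.8, 0.7]
width: 15.8
grasp_force: 0.0
t: 9.3
ee_pos: [482.3, -208.5, 138.3]
orientation: [0.0, 3.133, -0.007]
ft_force: [1.5, -0.4, -0.2]
width: 15.6
grasp_force: 0.0
t 9.30 pos [ 482.3 -208.5  138.3] yaw_y 89.99 tilt 0.57 F [ 1.5 -0.4 -0.2] w 15.6 g 0.0 q6 -2.00
tool delta mm [-87.  168.9  78.4]
wrist dish ((473.93377685546875, -259.8816223144531), 55.097835540771484) [ 419.60205 -313.9012 ] [ 528.93823 -204.82422] 2866
wrist mat ((479.83563232421875, -259.31689453125), 74.5081787109375) 7023
side dish ((474.6837463378906, -260.23931884765625), 56.14084243774414) [ 419.88318 -316.2782 ] [ 529.07477 -205.88081] 597
side mat ((480.5286560058594, -260.6524658203125), 74.65906524658203) 1505
```

View pics/side4.png

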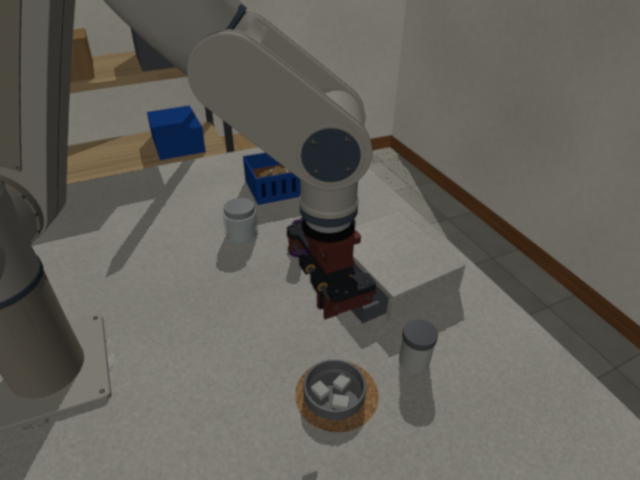

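The side view shows the dish inside the cork mat at (336,390) with its three tablets, about 6 mm from the centre, so step 1 is met. I'll move over the tray's front wall and turn the gripper.

```bash
python3 -m creep '{"delta_pos":[[-0.0144,0.0217,0],[-0.0144,0.0217,0],[-0.0144,0.0217,0],[-0.0144,0.0217,0],[-0.0144,0.0217,0],[-0.0144,0.0217,0],[-0.0144,0.0217,0],[-0.0144,0.0217,0],[0,0,0.004],[0,0,0.004],[0,0,0.004],[0,0,0.004],[0,0,0.004],[0,0,0.004],[0,0,0.004],[0,0,0.004],[0,0,0.004],[0,0,0.004],[0,0,0.004],[0,0,0]],"twist":[[0,0,0],[0,0,0],[0,0,0],[0,0,0],[0,0,0],[0,0,0],[0,0,0],[0,0,0],[0,0,7.05],[0,0,7.05],[0,0,7.05],[0,0,7.05],[0,0,7.05],[0,0,7.05],[0,0,7.05],[0,0,7.05],[0,0,7.05],[0,0,7.05],[0,0,7.05],[0,0,7.05]]}' 0.34
python3 - <<'E'
from h import *
st(597,-34.6,-2)
for n in ("wrist","side"):
    im,d,P=cloud(n); hsv=cv2.cvtColor(im,cv2.COLOR_RGB2HSV)
    a=np.radians(5.54); u=np.array([np.cos(a),np.sin(a)]); v=np.array([-u[1],u[0]])
    Q=P[...,:2]-np.array([642.65,-30.2]); s=Q@u; t=Q@v
    m=(np.abs(P[...,2]-50)<3)&(s>-75)&(s<-20)&(np.abs(t)<110)&(hsv[...,1]<90)
    for lo,hi in ((-95,-50),(-50,0),(0,50),(50,95)):
        k=m&(t>lo)&(t<hi); 
        if k.sum()>5: print(n,lo,k.sum(),np.percentile(s[k],[2,10,50,90,98]).round(1))
    if n=="wrist": m2=m&(s<-35); print("t range",t[m].min(),t[m].max()) if m.any() else 0
E
```

```text
t: 11.07
ee_pos: [592.3, -33.3, 85.7]
orientation: [-2.12, -2.314, 0.004]
ft_force: [-0.4, 0.6, -0.2]
width: 30.1
grasp_force: 0.0
t 11.07 pos [592.3 -33.3  85.7] yaw_y 5.03 tilt 0.24 F [-0.4  0.6 -0.2] w 30.1 g 0.0 q6 -0.16
tool delta mm [-1.8  5.  87.6]
wrist -95 268 [-52.8 -52.1 -48.9 -45.  -33.5]
wrist -50 963 [-52.5 -51.9 -48.7 -45.6 -44.9]
wrist 0 1147 [-52.5 -51.9 -48.5 -45.4 -44.8]
wrist 50 1215 [-52.3 -51.7 -48.4 -45.2 -44.6]
t range -100.49589804601602 101.27386174502799
side -95 75 [-53.7 -53.3 -50.1 -45.6 -31.6]
side -50 67 [-53.8 -53.  -50.  -46.4 -45.6]
side 0 62 [-53.8 -52.9 -49.8 -46.  -45.2]
side 50 61 [-53.5 -52.8 -49.3 -38.9 -26.9]
```

```bash
python3 -m creep '{"delta_pos":[[-0.001,0.001,0.01],[0,0,0.015],[0,0,0.015],[0,0,0.01],[0,0,0],[0,0,0]],"twist":[[0,0,0],[0,0,0],[0,0,0],[0,0,0],[0,0,0],[0,0,0]]}'
python3 - <<'E'
from h import *
st(594.2,-34.9,-3)
im,d,P=cloud("wrist"); hsv=cv2.cvtColor(im,cv2.COLOR_RGB2HSV)
a=np.radians(5.54); u=np.array([np.cos(a),np.sin(a)]); v=np.array([-u[1],u[0]])
Q=P[...,:2]-np.array([642.65,-30.2]); s=Q@u; t=Q@v
m=(hsv[...,1]>90)&((hsv[...,0]<15)|(hsv[...,0]>170))&(P[...,2]<110)&(P[...,2]>40); q=P[m]; print(len(q),"zmin",np.percentile(q[:,2],1),"s",np.percentile(s[m],[1,50,99]).round(1))
m=(np.abs(P[...,2]-50)<3)&(s>-70)&(s<-42)&(np.abs(t)<95); print("wall s",np.percentile(s[m],[2,50,98]))
E
```

```text
t: 11.67
ee_pos: [594.5, -34.4, 37.0]
orientation: [-2.112, -2.324, 0.002]
ft_force: [-0.5, 0.3, -0.3]
width: 30.1
grasp_force: 0.0
t 11.67 pos [594.5 -34.4  37. ] yaw_y 5.46 tilt 0.11 F [-0.5  0.3 -0.3] w 30.1 g 0.0 q6 -0.17
tool delta mm [-0.5 -0.3 40. ]
2004 zmin 66.47228153209471 s [-72.8 -32.2 -24. ]
wall s [-52.43644904 -48.55563788 -44.77731027]
```

The fingers are centred on the wall and the 29 mm offset holds here too, so I descend and close.

```bash
python3 -m creep '{"delta_pos":[[0,0,0.006],[0,0,0.008],[0,0,0.008],[0,0,0.008],[0,0,0.006],[0,0,0.004],[0,0,0]],"twist":[[0,0,0],[0,0,0],[0,0,0],[0,0,0],[0,0,0],[0,0,0],[0,0,0]]}'
python3 -m creep '{"delta_pos":[[0,0,0],[0,0,0],[0,0,0],[0,0,0],[0,0,0],[0,0,0],[0,0,0]],"twist":[[0,0,0],[0,0,0],[0,0,0],[0,0,0],[0,0,0],[0,0,0],[0,0,0]]}' 0
```

```text
t: 12.3
ee_pos: [594.4, -34.3, -3.4]
orientation: [-2.114, -2.322, 0.002]
ft_force: [0.3, -0.2, -0.2]
width: 29.9
grasp_force: 0.0
t: 12.88
ee_pos: [595.4, -34.4, -1.7]
orientation: [2.115, 2.323, 0.0]
ft_force: [-1.3, -0.0, 3.4]
width: 7.9
grasp_force: 30.0
```

```bash
python3 -m creep '{"delta_pos":[[0,-0.003,0],[0,-0.005,0],[0,-0.007,0],[0,-0.007,0],[0,-0.007,0],[0,-0.007,0],[0,-0.007,0],[0,-0.007,0],[0,-0.007,0],[0,-0.007,0],[0,-0.007,0],[0,-0.007,0],[0,-0.007,0],[0,-0.007,0],[0,-0.007,0],[0,-0.007,0],[0,-0.007,0],[0,-0.007,0],[0,-0.006,0],[0,-0.004,0]],"twist":[[0,0,0],[0,0,0],[0,0,0],[0,0,0],[0,0,0],[0,0,0],[0,0,0],[0,0,0],[0,0,0],[0,0,0],[0,0,0],[0,0,0],[0,0,0],[0,0,0],[0,0,0],[0,0,0],[0,0,0],[0,0,0],[0,0,0],[0,0,0]]}'
python3 -m creep '{"delta_pos":[[0,0,0],[0,0,0]],"twist":[[0,0,0],[0,0,0]]}'
python3 -c "from h import *; st()"
```

```text
t: 14.55
ee_pos: [469.6, -46.6, -1.7]
orientation: [2.112, 2.317, 0.01]
ft_force: [24.3, 11.2, -22.6]
width: 8.0
grasp_force: 30.0
t: 14.72
ee_pos: [469.6, -46.5, -1.8]
orientation: [2.112, 2.318, 0.008]
ft_force: [13.6, 5.6, -7.1]
width: 7.8
grasp_force: 30.0
t 14.72 pos [469.6 -46.5  -1.8] yaw_y 5.34 tilt 0.44 F [13.6  5.6 -7.1] w 7.8 g 30.0 q6 -0.22
```

The tray is out about 126 mm and at its stop. I release, rise, open fully and head for the nozzle.

```bash
python3 -m creep '{"delta_pos":[[0,0,0],[0,0,0],[0,0,0],[0,0,0],[0,0,0],[0,0,-0.01],[0,0,-0.02],[0,0,-0.025],[0,0,-0.03],[0,0,-0.03],[0,0,-0.03],[0,0,-0.01],[0,0,0],[0,0,0]],"twist":[[0,0,0],[0,0,0],[0,0,0],[0,0,0],[0,0,0],[0,0,0],[0,0,0],[0,0,0],[0,0,0],[0,0,0],[0,0,0],[0,0,0],[0,0,0],[0,0,0]]}' 0.34
python3 -c "from h import *; st(643.4,245.7,150)"
```

```text
t: 15.88
ee_pos: [465.6, -46.6, 153.0]
orientation: [2.114, 2.323, 0.001]
ft_force: [-0.2, 0.1, -0.4]
width: 29.5
grasp_force: 0.0
t 15.88 pos [465.6 -46.6 153. ] yaw_y 5.37 tilt 0.05 F [-0.2  0.1 -0.4] w 29.5 g 0.0 q6 -0.22
tool delta mm [274.4 204.4   3.1]
```

```bash
python3 -m creep '{"delta_pos":[[0.0229,0.017,0],[0.0229,0.017,0],[0.0229,0.017,0],[0.0229,0.017,0],[0.0229,0.017,0],[0.0229,0.017,0],[0.0229,0.017,0],[0.0229,0.017,0],[0.0229,0.017,0],[0.0229,0.017,0],[0.0229,0.017,0],[0.0229,0.017,0],[0,0,0],[0,0,0]],"twist":[[0,0,0],[0,0,0],[0,0,0],[0,0,0],[0,0,0],[0,0,0],[0,0,0],[0,0,0],[0,0,0],[0,0,0],[0,0,0],[0,0,0],[0,0,0],[0,0,0]]}' 1
python3 - <<'E'
from h import *
im,d,P=cloud("wrist"); hsv=cv2.cvtColor(im,cv2.COLOR_RGB2HSV); Z=P[...,2]
m=(np.hypot(P[...,0]-643,P[...,1]-246)<40)
for lo,hi in ((3,14),(75,92)):
    k=m&(Z>lo)&(Z<hi); q=P[k][:,:2].astype(np.float32); 
    if len(q): c=cv2.minEnclosingCircle(q); print(lo,len(q),c,"sat",np.median(hsv[...,1][k]))
    if lo==75 and len(q): st(c[0][0],c[0][1],12)
a=np.radians(5.54); u=np.array([np.cos(a),np.sin(a)]); v=np.array([-u[1],u[0]])
im,d,P=cloud("top"); Q=P[...,:2]-np.array([642.65,-30.2]); s=Q@u; t=Q@v
k=(np.abs(P[...,2]-50)<4)&(s>-200)&(s<-150)&(np.abs(t)<80); print("tray wall s",np.percentile(s[k],[5,50,95]),k.sum())
E
```

```text
t: 17.05
ee_pos: [642.0, 246.6, 149.6]
orientation: [-2.112, -2.324, 0.006]
ft_force: [0.1, -1.1, -0.7]
width: 87.7
grasp_force: 0.0
3 614 ((643.6253662109375, 246.57432556152344), 28.61003303527832) sat 8.0
75 1914 ((643.57080078125, 246.57603454589844), 16.8893985748291) sat 8.0
t 17.10 pos [641.5 245.6 150. ] yaw_y 5.42 tilt 0.26 F [-0.3 -0.1  0.6] w 87.6 g 0.0 q6 0.25
tool delta mm [  1.    2.7 138. ]
tray wall s [-179.2368675  -175.96767716 -172.28808371] 173
```

The wrist view confirms a grey nozzle (low saturation) at (643.6,246.6), and the tray measures about 127 mm out. I descend and grip the neck.

```bash
python3 -m creep '{"delta_pos":[[0.001,0.0025,0.01],[0,0,0.02],[0,0,0.02],[0,0,0.02],[0,0,0.02],[0,0,0.02],[0,0,0.014],[0,0,0.009],[0,0,0.005],[0,0,0],[0,0,0]],"twist":[[0,0,0],[0,0,0],[0,0,0],[0,0,0],[0,0,0],[0,0,0],[0,0,0],[0,0,0],[0,0,0],[0,0,0],[0,0,0]]}'
python3 -m creep '{"delta_pos":[[0,0,0],[0,0,0],[0,0,0],[0,0,0],[0,0,0],[0,0,0],[0,0,0],[0,0,0],[0,0,0],[0,0,0],[0,0,0],[0,0,0]],"twist":[[0,0,0],[0,0,0],[0,0,0],[0,0,0],[0,0,0],[0,0,0],[0,0,0],[0,0,0],[0,0,0],[0,0,0],[0,0,0],[0,0,0]]}' 0
python3 -c "from h import *; st(544,-40,95)"
```

```text
t: 18.07
ee_pos: [646.0, 247.3, 15.4]
orientation: [2.115, 2.323, 0.001]
ft_force: [0.3, 0.1, -0.0]
width: 87.8
grasp_force: 0.0
t: 19.07
ee_pos: [645.4, 247.3, 14.8]
orientation: [-2.115, -2.323, 0.0]
ft_force: [-0.9, 0.3, -0.5]
width: 31.3
grasp_force: 30.0
t 19.07 pos [645.4 247.3  14.8] yaw_y 5.37 tilt 0.02 F [-0.9  0.3 -0.5] w 31.3 g 30.0 q6 0.25
tool delta mm [-276.6 -127.9  -80.1]
```

```bash
python3 -m creep '{"delta_pos":[[0,0,-0.01],[0,0,-0.02],[0,0,-0.02],[0,0,-0.02],[0,0,-0.02],[0,0,-0.015],[0,0,-0.005]],"twist":[[0,0,0],[0,0,0],[0,0,0],[0,0,0],[0,0,0],[0,0,0],[0,0,0]]}'
python3 -m creep '{"delta_pos":[[-0.01,-0.0046,0],[-0.02,-0.0092,0],[-0.0235,-0.0109,0],[-0.0235,-0.0109,0],[-0.0235,-0.0109,0],[-0.0235,-0.0109,0],[-0.0235,-0.0109,0],[-0.0235,-0.0109,0],[-0.0235,-0.0109,0],[-0.0235,-0.0109,0],[-0.0235,-0.0109,0],[-0.02,-0.0092,0],[-0.015,-0.007,0],[0,0,0],[0,0,0]],"twist":[[0,0,0],[0,0,0],[0,0,0],[0,0,0],[0,0,0],[0,0,0],[0,0,0],[0,0,0],[0,0,0],[0,0,0],[0,0,0],[0,0,0],[0,0,0],[0,0,0],[0,0,0]]}'
python3 -c "from h import *; st(544,-40,28)"
```

```text
t: 19.65
ee_pos: [647.1, 247.9, 128.3]
orientation: [2.113, 2.322, 0.006]
ft_force: [0.1, -0.3, -1.6]
width: 31.4
grasp_force: 30.0
t: 20.9
ee_pos: [542.7, -40.8, 124.0]
orientation: [-2.116, -2.32, 0.002]
ft_force: [1.5, -0.6, -3.3]
width: 31.9
grasp_force: 30.0
t 20.90 pos [542.7 -40.8 124. ] yaw_y 5.25 tilt 0.10 F [ 1.5 -0.6 -3.3] w 31.9 g 30.0 q6 -0.19
tool delta mm [ 0.6  1.6 96. ]
```

```bash
python3 -m creep '{"delta_pos":[[0,0,0.01],[0,0,0.02],[0,0,0.02],[0,0,0.018],[0,0,0.012],[0,0,0.008],[0,0,0.003],[0,0,0],[0,0,0]],"twist":[[0,0,0],[0,0,0],[0,0,0],[0,0,0],[0,0,0],[0,0,0],[0,0,0],[0,0,0],[0,0,0]]}'
python3 -m creep '{"delta_pos":[[0,0,0.002],[0,0,0.001],[0,0,0],[0,0,0]],"twist":[[0,0,0],[0,0,0],[0,0,0],[0,0,0]]}'
```

```text
t: 21.65
ee_pos: [544.4, -39.8, 34.2]
orientation: [2.114, 2.323, 0.001]
ft_force: [0.6, -0.1, -1.5]
width: 31.8
grasp_force: 30.0
t: 21.98
ee_pos: [544.1, -40.0, 31.3]
orientation: [2.115, 2.323, 0.001]
ft_force: [-0.4, 0.4, -2.4]
width: 31.7
grasp_force: 30.0
```

```bash
python3 -m creep '{"delta_pos":[[0,0,0.001],[0,0,0.001],[0,0,0.001],[0,0,0.0005],[0,0,0],[0,0,0]],"twist":[[0,0,0],[0,0,0],[0,0,0],[0,0,0],[0,0,0],[0,0,0]]}'
python3 - <<'E'
from h import *
im,d,P=cloud("side"); Z=P[...,2]
save("s6.png",cv2.resize(im[190:350,220:430],None,fx=3,fy=3,interpolation=cv2.INTER_CUBIC))
E
```

```text
t: 22.48
ee_pos: [543.9, -39.9, 27.3]
orientation: [-2.115, -2.323, 0.0]
ft_force: [0.3, 0.5, -2.3]
width: 31.7
grasp_force: 30.0
```

View pics/s6.png

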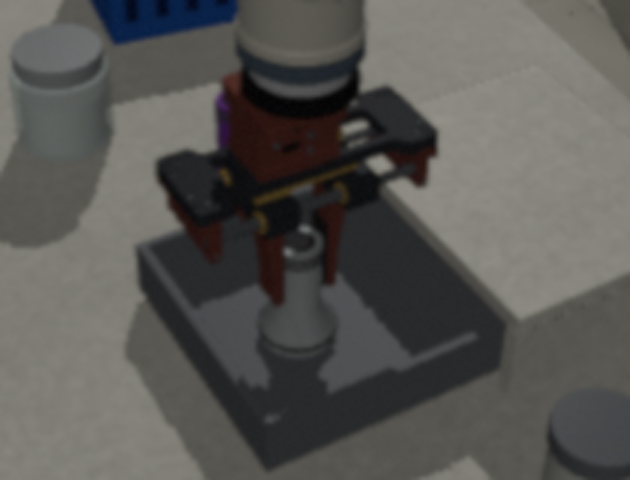

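The nozzle stands upright at (297,320) in the middle of the tray, a hair above its floor. I'll touch down, release and rise.

```bash
python3 -m creep '{"delta_pos":[[0,0,0.0005],[0,0,0.0005],[0,0,0.0005],[0,0,0],[0,0,0]],"twist":[[0,0,0],[0,0,0],[0,0,0],[0,0,0],[0,0,0]]}'
```

```text
t: 22.95
ee_pos: [544.5, -39.9, 26.7]
orientation: [2.114, 2.322, 0.001]
ft_force: [-0.8, 0.8, 5.7]
width: 31.6
grasp_force: 30.0
```

```bash
python3 -m creep '{"delta_pos":[[0,0,0],[0,0,0],[0,0,0],[0,0,0],[0,0,0],[0,0,0],[0,0,0],[0,0,0],[0,0,-0.01],[0,0,-0.015],[0,0,-0.02],[0,0,-0.03],[0,0,-0.03],[0,0,-0.03],[0,0,-0.03],[0,0,-0.02],[0,0,0],[0,0,0]],"twist":[[0,0,0],[0,0,0],[0,0,0],[0,0,0],[0,0,0],[0,0,0],[0,0,0],[0,0,0],[0,0,0],[0,0,0],[0,0,0],[0,0,0],[0,0,0],[0,0,0],[0,0,0],[0,0,0],[0,0,0],[0,0,0]]}' 0.7
python3 - <<'E'
from h import *
st()
im,d,P=cloud("wrist"); Z=P[...,2]
m=(np.hypot(P[...,0]-544,P[...,1]+40)<45)
for lo,hi in ((14,27),(88,104)):
    k=m&(Z>lo)&(Z<hi); q=P[k][:,:2].astype(np.float32); print("nozzle",lo,len(q),cv2.minEnclosingCircle(q) if len(q) else 0,np.median(Z[k]))
a=np.radians(5.54); u=np.array([np.cos(a),np.sin(a)]); v=np.array([-u[1],u[0]])
im,d,P=cloud("side"); Z=P[...,2]; Q=P[...,:2]-np.array([642.65,-30.2]); s=Q@u; t=Q@v
k=(np.abs(Z-50)<3)&(s>-200)&(s<-160)&(np.abs(t)<90); print("tray wall s",np.percentile(s[k],[5,50,95]))
m=(Z>29)&(Z<38)&(np.abs(P[...,0]-480)<70)&(np.abs(P[...,1]+260)<70)
print("dish",cv2.minEnclosingCircle(P[m][:,:2].astype(np.float32)))
save("fin.png",im)
E
```

```text
t: 24.45
ee_pos: [544.5, -40.0, 212.5]
orientation: [2.113, 2.321, 0.003]
ft_force: [-0.4, 0.6, -0.1]
width: 61.4
grasp_force: 0.0
t 24.45 pos [544.5 -40.  212.5] yaw_y 5.38 tilt 0.18 F [-0.4  0.6 -0.1] w 61.4 g 0.0 q6 -0.19
nozzle 14 500 ((543.5099487304688, -39.73549270629883), 28.909753799438477) 23.07118633980025
nozzle 88 1351 ((543.6853637695312, -40.51853942871094), 16.914594650268555) 96.24854144311877
tray wall s [-178.70511467 -175.19261053 -171.25472006]
dish ((474.0358581542969, -259.798828125), 55.940616607666016)
```

View pics/fin.png

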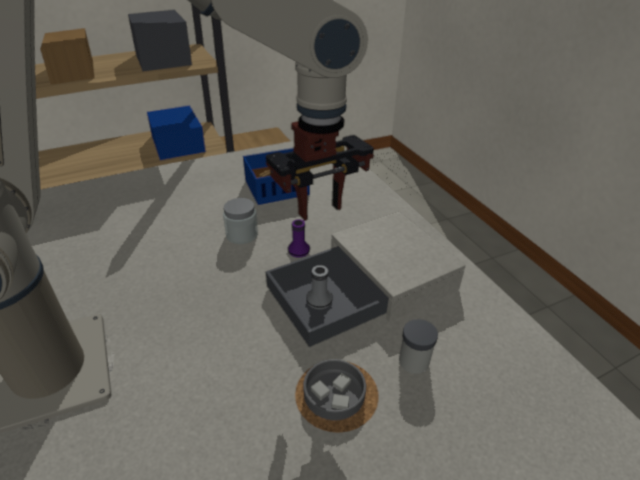

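The final view shows the nozzle upright in the pulled-out tray at (320,290) and the dish with its tablets on the mat at (336,390). The jar, tub and basket are unmoved and the arm is clear.

```bash
python3 -c "from workcell import close_job; print(close_job())"
```

```text
the job is handed in; nothing more can be done
None
```

The job is handed in: the dish stands on the mat about 6 mm off centre with all three tablets, the tray is about 127 mm out, and the steel nozzle stands upright in it; the verdict itself was not shown.

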